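Close the desk coffee grinder half-way to its lock

TASK

Put the lid on the coffee grinder on the desk: take the lid by the bar on its top, set it gently into the grinder's mouth so that its two lugs drop through the two notches, then turn it clockwise (seen from above) by about 45 degrees, half-way along the quarter turn to its lock. The lock must not click, since that starts the grinder, so do not turn as far as the spring catch. Finish while still gripping the lid there, without letting go, and leave the mug, jar, mouse and vase alone.

Things in the scene. Friction and masses are not known exactly. Their poses are not given: they have to be found in the camera images.
- lid_bar (a point): Point on the lid's axis inside the upright grip bar on its top, 40 mm above the lid's underside, 12 mm below the bar's top. Bar: 60 mm long, 16 mm wide, 30 mm high, standing on the flange. z up, x along the bar; the lid's two lugs lie on +x and -x, in line with the bar. The lid is the same after half a turn.
- grinder: Coffee grinder fixed to the desk: aluminium cylinder, 112 mm across at the foot, 104 above, 110 tall; origin at the centre of its underside, z up. Its black collar (102 to 110 mm up) has a round hole 70 mm across with two notches 15 mm wide, reaching 47 mm from the axis, on its +x and -x; the lugs have free space below the collar.
- catch (a joint): Spring catch of the lock inside the grinder: 0 m untouched, grows as a lug pushes it (1.4 N to start, 0.35 N more per mm); the lock clicks above 0.003 m.
- mug: Blue glazed mug, 80 mm across, 90 mm tall, origin at the centre of its underside. Leave alone.
- jar: Amber glass jar with steel cap, 72 mm across, 105 mm tall, origin at the centre of its underside. Leave alone.
- mouse: Black computer mouse, 105 mm by 60 mm, 32 mm tall, origin at the centre of its underside. Leave alone.
- vase: Glass vase, 84 mm across, 160 mm tall, with flowers to 400 mm, origin at the centre of its underside. Leave alone.
- lid: Loose grey plastic lid, about 120 g, 52 mm tall, upright on the desk; origin at the centre of its underside, axes as lid_bar. Upward: plug 68 mm across, 16 mm long, with two opposite lugs at its foot (6 mm high, 10 mm wide, reaching 41 mm from the axis); flange 93 mm across, 6 mm thick; then the grip bar.
- grinder_mouth (a point): Centre of the grinder's rim, 110 mm up, axes as the grinder. The lid goes down with its bar along x (either way round) until the flange rests on the rim, lid_bar then 24 mm above this point. It turns clockwise only (yaw falls), with light friction, and stays where left: a lug meets the catch at about 70 degrees and locks at 90; half-way is 45.
Mind the look-alikes: they are no part of the job. Leave any green or yellow look-alike of the grinder alone.

How it is judged (in metres and radians):
On the way:
1. the lid sits fully down in the mouth, lugs through the notches, not yet turned (horizontal distance between lid_bar and grinder below 0.005 m and z of lid_bar in the frame of grinder between 0.1305 and 0.1375 m and angle between lid_bar's own z axis and vertical below 0.08 rad and angle between the x axis of lid_bar and the x axis of grinder, either way round below 0.2 rad), for 0.1 s.
At the end, for the whole second after the job is handed in: The lid is down in the mouth (centred within 5 mm, lid_bar 130.5 to 137.5 mm up, upright within 0.08 rad), turned clockwise 45 degrees within 12 from the notches, at rest, the catch pushed under 2 mm, and the fingers still grip the lid with more than 3 N (horizontal distance between lid_bar and grinder below 0.005 m and z of lid_bar in the frame of grinder between 0.1305 and 0.1375 m and angle between lid_bar's own z axis and vertical below 0.08 rad and angle between the x axis of lid_bar and the x axis of grinder, either way round between 0.576 and 0.995 rad and value of joint catch below 0.002 m and contact force between the fingers and lid above 3 N and angular speed of lid below 0.1 rad/s); the arm keeps its last pose, push and grip.
It fails at once if the lock clicks (catch pushed more than 3 mm) (value of joint catch above 0.003 m).
It fails at once if the lid is slammed or forced against the grinder with a peak over 100 N (contact force between lid and grinder above 100 N).
It fails at once if the mug, jar, mouse or vase is disturbed (moved more than 20 mm or tipped) (distance of any of mug, jar, mouse, vase from where it was at the start of the episode above 0.02 m or angle between any of mug, jar, mouse, vase's own z axis and vertical above 0.3 rad).
It also fails if it takes over 43 s, if anything falls off the work surface, if the arm or the gripper's body presses on something with over 40 N, if the wrist force passes 120 N, or if a joint passes its speed limit or range.

ROBOT

A 6-joint arm with a two-finger parallel gripper is mounted at the origin on the work surface. World frame = base frame: x ahead of the robot, y to its left, z up, the work surface at z = 0. Lengths are in m, angles in degrees, forces in N, time in s.
With the tool pointing down it reaches from about 0.4 to 0.825 m from the base axis. Payload 7 kg.
Tool frame: the origin (TCP) lies at the very end of the fingers, on their centre line; the grasp point (between the pads) lies 19 mm behind it (ctrl.grip_point_offset is the distance from the TCP to the grasp point, in m); x points along the fingers, z is the direction in which the jaws open and shut, and the axes are right-handed (so a half turn about x gives the same grasp; the last joint's range is limited). The gripper opens to 88 mm and grips with 3 to 60 N. Pads are 19 mm wide; open, the fingers measure 130 mm over their backs; the gripper's body (78 mm by 193 mm) begins 47 mm behind the grasp point.
Start: joints at [-47.722, 20.546, 0.682, 0, -70.136, -16.507], TCP at [0.293, -0.608, 0.227] pointing down, gripper open.
Joint ranges: [-176.03, 176.03], [-82.01, 121.73], [-58.28, 71.71], [-173.87, 95.51], [-174.79, -0.11], [-173.66, 173.66]. Speed limits (degrees/s): [136.94, 136.94, 172.46, 180, 180, 180].

INTERFACE

Orientations are given as [roll, pitch, yaw] about the fixed x, y, z axes, in that order (R = Rz(yaw) Ry(pitch) Rx(roll)).
In Python, from plant import get_obs, snapshot, calibration, close_job, ctrl gives the robot as it stands.
- The arm moves only by the tool move_arm, never from a script. Its argument "commands" is a list that holds one entry, the list of rows, each a list of 4 numbers: the shift along the tool's x, y, z in cm, then the turn about the tool's x in rad. In form: [[[dx, dy, dz, spin], ...]]. A call has 1 to 8 rows; each row shifts and turns the commanded pose from where the row before left it, along the tool's axes as they then stand; what a row does not reach is not made up. A row lasts 1/10 s, in which the tool goes at most 50 mm and 8.59 degrees, less where a joint would pass 70% of its speed; a pose out of reach is approached as far as the arm can. A call with a gripper value outside its range is refused whole. "jaw" is the finger opening in cm, from 0 to 8.76, set as the call begins (left out, the last holds). The fingers move at their own pace and stop on an object; the grip force is fixed at half the most. Time passes only in rows, so rows that do not move let the fingers close. It gives the time, the measured TCP pose, the force and the opening at its end, in the units of the state.
- get_obs(): the state, without advancing time (a new reading comes with each control period).
- snapshot(name): name is "scene" or "top" or "wrist"; returns (picture, depth): 400x640x3 uint8, red, green, blue; 400x640 float32, m along the optical axis (not along the pixel's ray), 0 where there is no reading.
- calibration(name): a dict with "mtx" (3x3 intrinsics, pixels), "T" (4x4, takes a point from camera to world coordinates); the wrist camera has in their place "tool_from_camera" (4x4, takes a point from camera to tool coordinates, whose origin is the TCP and whose axes are the tool frame's). Camera axes: x right, y up, looking along -z (the intrinsics and any distortion apply to the point x, -y, -z); pixel columns grow to the right and rows downward; lengths in m; the calibration is good to about 2 mm. A picture is of the moment at which its call begins: read the wrist's pose just before it. calibration takes no time and is no camera call.
- close_job(): hands the job in, once; it reports no verdict.
The state is a dict: "clock": time; "joint_pos": joint angles; "qvel": joint speeds; "tau": joint torques, N m; "tool_pos": TCP position; "orientation": TCP orientation; "force": force on the tool from outside, world axes, zero at the start; "moment": the same for the moment, N m; "opening": finger opening in m.
Only numpy, scipy, OpenCV 4.12 (cv2) and the standard library are available. Lean on these libraries where they do the work, as an engineer would, in place of code of your own. Each camera call takes 0.05 s, during which the arm holds its last target. There are 200 camera calls.

## Working session

There is one attempt and no reset: what is moved stays moved. The work goes in short steps, Python scripts to look and compute and a tool call to move; the robot and the scene stay as the last step left them, time stands still between calls to the robot, and variables do not carry over. Pictures are saved under pics/ and viewed, about 8 in all and at most 12, crops included, and the job is handed in when it is done.

Besides the shell and the picture viewer there is one more tool, called after "Call:" as a command line: name --argument value ..., lists and objects as JSON in quotes. move_arm: Moves the arm, as the interface text tells. Its arguments: {"type":"object","properties":{"commands":{"type":"array"},"jaw":{"type":"number"}},"required":["commands"]}

```bash
ls; mkdir -p pics
python3 - <<'E'
from plant import *
import cv2,numpy as np
print(get_obs())
for n in ("scene","top"):
    p,d=snapshot(n); np.savez("pics/%s0.npz"%n,p=p,d=d); cv2.imwrite("pics/%s0.png"%n,p[:,:,::-1]); c=calibration(n); print(n,c)
print(calibration("wrist"),ctrl.grip_point_offset)
E
```

```text
pics
{'clock': 0.0, 'joint_pos': array([-4.77208820e+01,  2.05909490e+01,  6.34054851e-01, -1.97683087e-02,
       -7.01344790e+01, -1.65091276e+01]), 'qvel': array([ 0.009446  ,  0.0067354 , -0.0508794 , -0.00952722,  0.04421572,
       -0.05064295]), 'tau': array([ 6.34924309e-04, -5.82719564e+01,  2.93068618e+01,  6.99757889e+00,
        6.84404396e-03, -1.67775456e-04]), 'tool_pos': array([ 0.29325486, -0.60743807,  0.2256314 ]), 'orientation': array([  5.0145904 ,  89.90675564, 120.77784845]), 'force': array([-0.32873221,  0.50743668, -0.16752895]), 'moment': array([ 0.00950915,  0.01289506, -0.00488991]), 'opening': 0.08762160502060783}
scene {'mtx': array([[449.79444395,   0.        , 315.71625148],
       [  0.        , 449.79444395, 200.43928398],
       [  0.        ,   0.        ,   1.        ]]), 'T': array([[ 0.13077595, -0.83946323,  0.52744586,  1.06309311],
       [ 0.9913019 ,  0.10279354, -0.08218294,  0.01930778],
       [ 0.01477153,  0.53360564,  0.84560441,  0.91983771],
       [ 0.        ,  0.        ,  0.        ,  1.        ]])}
top {'mtx': array([[396.65065
[... 220 characters left out ...]
949,  0.0156338 , -0.01471574,  0.10340252],
       [-0.01370152,  0.06311057,  0.99791248,  1.06177245],
       [ 0.        ,  0.        ,  0.        ,  1.        ]])}
{'mtx': array([[338.64207022,   0.        , 318.1829435 ],
       [  0.        , 338.64207022, 201.18223914],
       [  0.        ,   0.        ,   1.        ]]), 'tool_from_camera': array([[-3.91964546e-04,  2.53575249e-01, -9.67315584e-01,
        -1.58564853e-01],
       [-1.38362927e-03,  9.67314595e-01,  2.53575550e-01,
         6.93236980e-02],
       [ 9.99998966e-01,  1.43779878e-03, -2.82988897e-05,
         3.42360630e-06],
       [ 0.00000000e+00,  0.00000000e+00,  0.00000000e+00,
         1.00000000e+00]])} 0.0188
```

View pics/top0.png

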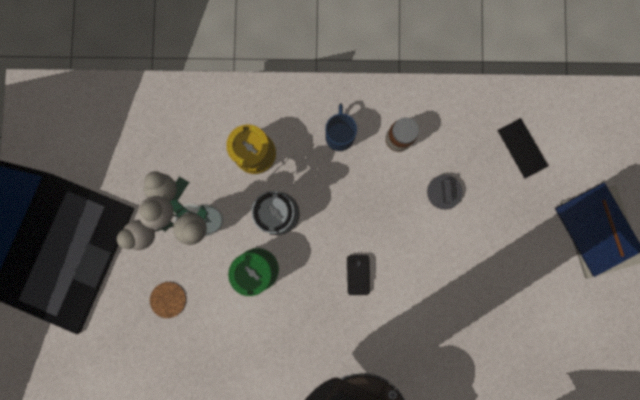

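View pics/scene0.png

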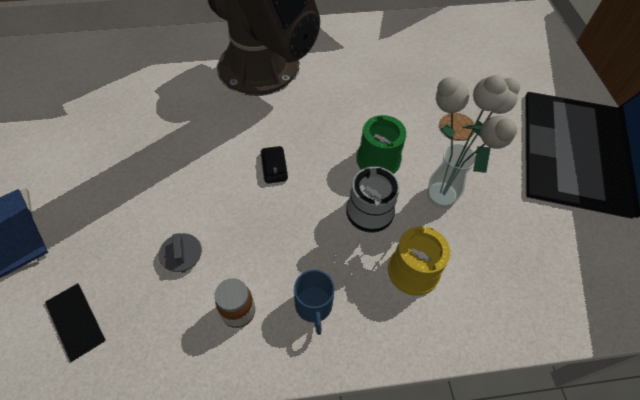

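Top view: the grinder must be the aluminium one at (275,213), not the green (252,272) or yellow (249,148) look-alikes. The lid is the grey disc with a bar at (444,191), not the jar cap (405,132) or the coaster (168,299). Next I measure both and check the choice in a crop.

```bash
cat > h.py <<'E'
import numpy as np,cv2
from plant import *
def load(n): 
    z=np.load(n); return z['p'],z['d']
def cloud(d,mtx,T):
    v,u=np.mgrid[0:d.shape[0],0:d.shape[1]]
    P=np.stack([(u-mtx[0,2])/mtx[0,0]*d,-(v-mtx[1,2])/mtx[1,1]*d,-d],-1)
    return P@T[:3,:3].T+T[:3,3]
def toolT(o):
    from scipy.spatial.transform import Rotation as R
    T=np.eye(4);T[:3,:3]=R.from_euler('xyz',o['orientation'],degrees=True).as_matrix();T[:3,3]=o['tool_pos'];return T
def circ(xy):
    A=np.c_[2*xy,np.ones(len(xy))];s=np.linalg.lstsq(A,(xy**2).sum(1),rcond=None)[0];return s[:2],np.sqrt(s[2]+s[0]**2+s[1]**2)
E
python3 - <<'E'
from h import *
for n in ("top","scene"):
    p,d=load(f"pics/{n}0.npz");c=calibration(n);X=cloud(d,c['mtx'],c['T'])
    ok=d>0
    print(n,"desk z",np.median(X[(abs(X[...,2])<.03)&ok][:,2]))
    boxes=dict(lid=(425,170,465,212),gr=(248,188,302,240)) if n=="top" else dict(lid=(155,228,208,276),gr=(342,162,404,234))
    for k,(a,b,e,f) in boxes.items():
        Q=X[b:f,a:e].reshape(-1,3);Q=Q[d[b:f,a:e].ravel()>0]
        print(k,np.histogram(Q[:,2],bins=np.arange(-.01,.15,.01)))
        if k=="lid":
            B=Q[(Q[:,2]>.04)&(Q[:,2]<.06)];F=Q[(Q[:,2]>.012)&(Q[:,2]<.032)]
            r=cv2.minAreaRect((B[:,:2]*1000).astype(np.float32));print("bar",r,B.mean(0),"flange",(F.min(0)+F.max(0))/2,F.max(0)-F.min(0))
        else:
            F=Q[Q[:,2]>.1];print("rim",(F.min(0)+F.max(0))/2,F.max(0)-F.min(0),np.median(F[:,2]))
    a,b,e,f=boxes['lid'];i1=cv2.resize(p[b-5:f+5,a-5:e+5],(390,390),interpolation=cv2.INTER_CUBIC)
    a,b,e,f=boxes['gr'];i2=cv2.resize(p[b-5:f+5,a-5:e+5],(390,390),interpolation=cv2.INTER_CUBIC)
    cv2.imwrite(f"pics/crop_{n}.png",cv2.convertScaleAbs(np.hstack([i1,i2])[:,:,::-1],alpha=1.5))
    # vase / flowers
    V=X[ok&(X[...,2]>.2)&(X[...,0]>.35)];
    V=V[V[:,1]>.2];print("flowers bbox",V.min(0),V.max(0))
E
```

```text
top desk z -0.0012537120707610816
lid (array([539, 160, 327, 455,  25,  72,  97,   0,   0,   0,   0,   0,   0,
         0,   0]), array([-0.01,  0.  ,  0.01,  0.02,  0.03,  0.04,  0.05,  0.06,  0.07,
        0.08,  0.09,  0.1 ,  0.11,  0.12,  0.13,  0.14]))
bar ((596.4905395507812, -206.54946899414062), (59.75190353393555, 16.431245803833008), 4.430323123931885) [ 0.59646204 -0.2057515   0.04971384] flange [ 0.59685907 -0.20699387  0.02296558] [0.08996094 0.09048042 0.01684983]
gr (array([897, 232,  58,  73,  11,   6,   8,  36, 694,  47,  17, 612, 104,
         0,   0]), array([-0.01,  0.  ,  0.01,  0.02,  0.03,  0.04,  0.05,  0.06,  0.07,
        0.08,  0.09,  0.1 ,  0.11,  0.12,  0.13,  0.14]))
rim [0.53414392 0.23221504 0.10630912] [0.10161844 0.10201246 0.01237157] 0.10806575031581561
flowers bbox [0.44977219 0.32614025 0.20123598] [0.60246635 0.49446667 0.38871582]
scene desk z 0.00014569376375950238
lid (array([632, 603, 140, 897,  34,  63, 166,   0,   0,   0,   0,   0,   0,
         0,   0]), array([-0.01,  0.  ,  0.01,  0.02,  0.03,  0.04,  0.05,  0.06,  0.07,
        0.08,  0.09,  0.1 ,  0.11,  0.12,  0.13,  0.14]))
bar ((597.2700805664062, -206.85836791992188), (61.21614074707031, 16.504451751708984), 4.994163990020752) [ 0.60032848 -0.20598344  0.05063705] flange [ 0.59741625 -0.20639564  0.02327193] [0.09254316 0.09114633 0.01573471]
gr (array([779, 760, 207, 263, 168, 166, 119,  89, 676, 211, 143, 604, 261,
         0,   0]), array([-0.01,  0.  ,  0.01,  0.02,  0.03,  0.04,  0.05,  0.06,  0.07,
        0.08,  0.09,  0.1 ,  0.11,  0.12,  0.13,  0.14]))
rim [0.53566965 0.23193461 0.10722704] [0.10597104 0.10227592 0.01436566] 0.1092030150949933
flowers bbox [0.45871546 0.32636831 0.20007159] [0.60399633 0.49671447 0.38866254]
```

View pics/crop_top.png

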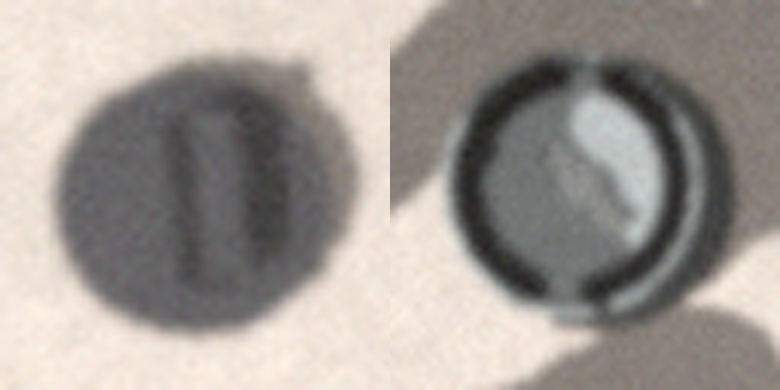

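The crop confirms a grey lid with its bar nearly along world x, and an aluminium grinder with a black collar and notches at the top and bottom of the picture, so its x is near world x. Lid sizes (60×16 bar, ~92 flange, 0.051 top) and rim height (0.109) match the description.

```bash
cat >> h.py <<'E'
def delta(xyz,jawyaw,o=None):
    """cm shift in present tool axes and spin rad to reach TCP xyz with jaw axis (tool z) at jawyaw deg (mod 180)"""
    o=o or get_obs();T=toolT(o);s=T[:3,:3].T@(np.array(xyz)-T[:3,3])*100
    cur=np.degrees(np.arctan2(T[1,2],T[0,2]));dy=(jawyaw-cur+90)%180-90
    print("pos",o['tool_pos'].round(4),"jaw yaw",cur.round(2),"clock",round(o['clock'],2),"F",o['force'].round(1),"open",o['opening'])
    print("shift cm",s.round(2),"spin rad",round(-np.radians(dy),4),"dyaw",dy.round(2),"\nR",T[:3,:3].round(3).tolist())
E
python3 - <<'E'
from h import *
delta([.597,-.2067,.12],94.7)
for n in ("top","scene"):
    p,d=load(f"pics/{n}0.npz");c=calibration(n);X=cloud(d,c['mtx'],c['T'])[d>0]
    V=X[(X[:,2]>.13)&(X[:,0]>.4)&(X[:,0]<.65)&(X[:,1]>.295)&(X[:,1]<.36)]
    for z in np.arange(.13,.4,.03):
        W=V[(V[:,2]>=z)&(V[:,2]<z+.03)]
        if len(W): i=W[:,1].argmin();print(n,z.round(2),len(W),W[i].round(3),"x range",W[:,0].min().round(3),W[:,0].max().round(3))
E
```

```text
pos [ 0.2933 -0.6075  0.2257] jaw yaw 115.77 clock 0.1 F [0.9 0.2 0.1] open 0.08753480041635008
shift cm [ 10.6  -44.78  22.87] spin rad 0.3677 dyaw -21.07 
R [[-0.001, -0.901, -0.435], [0.001, -0.435, 0.901], [-1.0, 0.0, 0.001]]
top 0.25 69 [0.523 0.342 0.265] x range 0.513 0.541
top 0.28 1 [0.504 0.332 0.31 ] x range 0.504 0.504
top 0.31 221 [0.488 0.326 0.339] x range 0.463 0.521
top 0.34 369 [0.49  0.327 0.343] x range 0.469 0.513
scene 0.25 50 [0.525 0.342 0.267] x range 0.507 0.541
scene 0.28 29 [0.499 0.331 0.31 ] x range 0.496 0.52
scene 0.31 349 [0.491 0.326 0.338] x range 0.479 0.524
scene 0.34 326 [0.491 0.327 0.343] x range 0.475 0.516
```

Call:
move_arm --commands '[[[0,-3.2,1.63,0],[0,-3.2,1.63,0],[0,-3.2,1.63,0],[0,-3.2,1.63,0],[0,-3.2,1.63,0],[0,-3.2,1.63,0],[0,-3.2,1.63,0],[0,-3.2,1.63,0]]]'

```text
clock: 0.9
tool_pos: [0.4678, -0.3777, 0.2263]
orientation: [28.7, 90.0, 144.4]
force: [1.2, -0.7, -0.3]
opening: 0.0876
```

Call:
move_arm --commands '[[[0,-3.2,1.63,0],[0,-3.2,1.63,0],[0,-3.2,1.63,0],[0,-3.2,1.63,0],[0,-3.2,1.63,0],[1,-3.2,1.63,0.12],[1,0,0,0.12],[1,0,0,0.12]]]'

```text
clock: 1.7
tool_pos: [0.5981, -0.2062, 0.1955]
orientation: [72.9, 89.9, 167.9]
force: [0.2, -0.1, -0.0]
opening: 0.0875
```

Call:
move_arm --commands '[[[0,0,0,0],[0,0,0,0]]]'

```text
clock: 1.9
tool_pos: [0.5975, -0.2077, 0.1964]
orientation: [95.5, 90.0, -169.2]
force: [-0.4, -0.1, 0.1]
opening: 0.0879
```

```bash
cat >> h.py <<'E'
def wrist(name):
    o=get_obs();p,d=snapshot("wrist");c=calibration("wrist");np.savez(f"pics/{name}.npz",p=p,d=d);cv2.imwrite(f"pics/{name}.png",p[:,:,::-1])
    return p,d,cloud(d,c['mtx'],toolT(o)@c['tool_from_camera'])
def lid(X,d,c=(.597,-.207),z0=0):
    Q=X[(d>0)&(np.hypot(X[...,0]-c[0],X[...,1]-c[1])<.055)]
    B=Q[(Q[:,2]>.045+z0)&(Q[:,2]<.06+z0)];F=Q[(Q[:,2]>.014+z0)&(Q[:,2]<.03+z0)]
    r=cv2.minAreaRect((B[:,:2]*1000).astype(np.float32));print("bar",r,"z",np.median(B[:,2]),"flange",(F.min(0)+F.max(0))/2,np.ptp(F,axis=0))
E
python3 - <<'E'
from h import *
p,d,X=wrist("w1");lid(X,d)
delta([.597,-.2067,.026],94.7)
E
```

```text
bar ((596.2627563476562, -207.6385955810547), (59.87443542480469, 15.048908233642578), 5.548789024353027) z 0.052314815370289036 flange [ 0.59627595 -0.20754668  0.02373753] [0.0921042  0.09239078 0.01228645]
pos [ 0.5977 -0.2078  0.1969] jaw yaw 95.32 clock 1.95 F [0.5 0.  0.1] open 0.08794417161031114
shift cm [17.09  0.07  0.12] spin rad 0.0108 dyaw -0.62 
R [[0.0, -0.996, -0.093], [-0.0, -0.093, 0.996], [-1.0, -0.0, -0.0]]
```

View pics/w1.png

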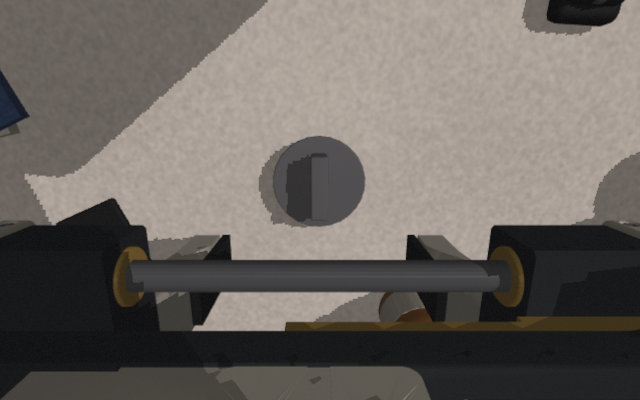

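Wrist picture: lid at (318,180) with its bar upright in the frame, between the open fingers; the jar at (400,305) is farther ahead, clear of the gripper. Going down.

Call:
move_arm --commands '[[[3,0.12,0,0],[3,0,0,0],[3,0,0,0],[3,0,0,0],[2.5,0,0,0],[1.5,0,0,0],[1,0,0,0],[0,0,0,0]]]'

```text
clock: 2.75
tool_pos: [0.596, -0.2079, 0.0258]
orientation: [80.5, 89.9, 175.7]
force: [-0.3, -0.4, -0.0]
opening: 0.0876
```

Call:
move_arm --commands '[[[0,0,0,0],[0,0,0,0],[0,0,0,0],[0,0,0,0],[0,0,0,0],[0,0,0,0],[0,0,0,0],[0,0,0,0]]]' --jaw 0.5

```text
clock: 3.55
tool_pos: [0.5965, -0.2077, 0.0266]
orientation: [82.4, 90.0, 177.5]
force: [0.7, 0.3, -0.2]
opening: 0.0292
```

Call:
move_arm --commands '[[[0,0,0,0],[0,0,0,0],[0,0,0,0],[0,0,0,0],[0,0,0,0],[0,0,0,0]]]'

```text
clock: 4.15
tool_pos: [0.5964, -0.2077, 0.0265]
orientation: [72.4, 90.0, 167.5]
force: [0.2, 1.1, -0.1]
opening: 0.0155
```

Call:
move_arm --commands '[[[-1,0,0,0],[-2,0,0,0],[-3,0,0,0],[-3,0,0,0],[-3,0,0,0],[-3,0,0,0],[0,0,0,0],[0,0,0,0]]]'

```text
clock: 4.95
tool_pos: [0.5967, -0.2076, 0.178]
orientation: [-91.9, 89.9, 3.2]
force: [-0.7, 0.3, -1.2]
opening: 0.0157
```

Run:
```python
from h import *
delta([.535,.232,.18],84)
```

```text
pos [ 0.5967 -0.2076  0.178 ] jaw yaw 95.14 clock 4.95 F [-0.7  0.3 -1.2] open 0.0156824076365998
shift cm [-0.21  2.21 44.34] spin rad 0.1944 dyaw -11.14 
R [[0.002, -0.996, -0.09], [0.0, -0.09, 0.996], [-1.0, -0.002, -0.0]]
```

Call:
move_arm --commands '[[[0,-0.6,2,0],[0,-0.6,4,0],[0,-0.6,4,0],[0,-0.6,4,0],[0,-0.6,4,0],[0,-0.6,4,0],[0,-0.7,4,0.05],[0,-0.7,4,0.05]]]'

```text
clock: 5.75
tool_pos: [0.6203, 0.0968, 0.1755]
orientation: [108.7, 89.9, -162.0]
force: [-0.1, -0.6, -0.6]
opening: 0.016
```

Call:
move_arm --commands '[[[0,0,1.5,0.05],[0,0,0,0.05],[0,0,0,0],[0,0,0,0],[0,0,0,0]]]'

```text
clock: 6.25
tool_pos: [0.6213, 0.1098, 0.1762]
orientation: [120.0, 90.0, -156.3]
force: [-0.7, -0.1, -0.3]
opening: 0.0155
```

```bash
cat >> h.py <<'E'
def rim(X,d,c=(.535,.232)):
    Q=X[(d>0)&(np.hypot(X[...,0]-c[0],X[...,1]-c[1])<.065)&(X[...,2]>.103)&(X[...,2]<.118)][:,:2]
    c=np.array(c)
    for _ in range(4):   # inner hole edge: innermost rim point per angle sector; outer edge likewise
        v=Q-c;a=np.degrees(np.arctan2(v[:,1],v[:,0]));r=np.hypot(*v.T);I=[];O=[]
        for s in range(-180,180,4):
            m=(a>=s)&(a<s+4)
            if m.sum()>2: I.append([s+2,r[m].min(),*Q[m][r[m].argmin()]]);O.append([s+2,r[m].max(),*Q[m][r[m].argmax()]])
        I=np.array(I);O=np.array(O);g=abs(I[:,1]-.0355)<.0035
        co,ro=circ(O[:,2:]);ci,ri=circ(I[g,2:]);c=ci if g.sum()>12 else co
    print("inner",ci.round(4),ri.round(4),g.sum(),"outer",co.round(4),ro.round(4),"z pts",len(Q))
    v=Q-co;a=np.degrees(np.arctan2(v[:,1],v[:,0]));r=np.hypot(*v.T)
    sel=(r>.037)&(r<.0455)
    for h in (0,180):
        w=((a[sel]-h+180)%360-180);H=np.histogram(w,bins=np.arange(-32,33,2))[0];print(h,H)
E
python3 - <<'E'
from h import *
p,d,X=wrist("w2");rim(X,d);delta([.535,.232,.15],84)
E
```

```text
inner [0.5337 0.2315] 0.0358 77 outer [0.537  0.2313] 0.0497 z pts 10003
0 [30 32 27 27 33 29 30 31 25  8 11  8  8 13 12 10 10 15 13 67 39 30 28 28
 35 27 28 29 26 34 23 32]
180 [21 17 10  9  3  0  0  0  0  0  0  0  0  0  0  0  0  0  0  0  2  3  0  1
  4  4  9 18 17 21 27 29]
pos [0.6214 0.1098 0.1763] jaw yaw 83.69 clock 6.3 F [-0.5  0.8 -0.5] open 0.015897742435411987
shift cm [ 2.63  9.93 11.2 ] spin rad -0.0054 dyaw 0.31 
R [[-0.001, -0.994, 0.11], [-0.0, 0.11, 0.994], [-1.0, 0.001, -0.0]]
```

View pics/w2.png

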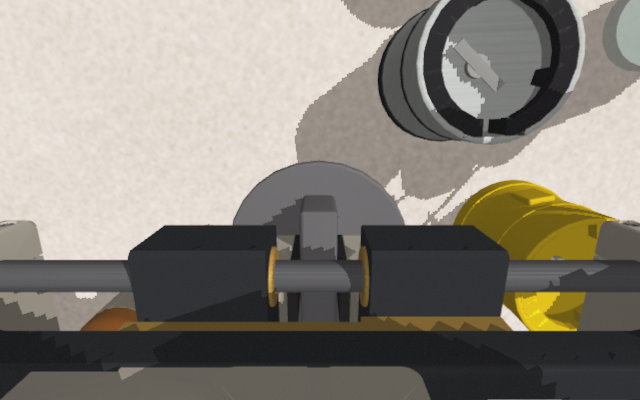

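Wrist picture: held lid at (318,200) square in the jaws, the grinder at (500,70) cropped by the picture's top. I shift 4.5 cm towards the robot for a full view.

Call:
move_arm --commands '[[[0,1.5,0,0],[0,2,0,0],[0,1,0,0],[0,0,0,0],[0,0,0,0],[0,0,0,0]]]'

```text
clock: 6.9
tool_pos: [0.5775, 0.1153, 0.1767]
orientation: [-76.2, 90.0, 7.5]
force: [0.5, -0.7, -1.4]
opening: 0.0158
```

Run:
```python
from h import *
p,d,X=wrist("w3");rim(X,d);delta([.535,.232,.15],84)
o=get_obs();T=toolT(o)
# held lid in tool frame: flange points visible
L=(X-T[:3,3])@T[:3,:3];m=(d>0)&(abs(L[...,0]-.004)<.006)&(np.hypot(L[...,1],L[...,2])<.06)
Q=L[m];v=Q[:,1:];a=np.degrees(np.arctan2(v[:,1],v[:,0]));r=np.hypot(*v.T);O=np.array([v[(a>=s)&(a<s+4)][r[(a>=s)&(a<s+4)].argmax()] for s in range(-60,60,4) if ((a>=s)&(a<s+4)).sum()>2])
print("held flange circle (tool y,z)",circ(O),"x med",np.median(Q[:,0]),len(O))
m=(d>0)&(L[...,0]<-.015)&(L[...,0]>-.035)&(abs(L[...,2])<.012)&(abs(L[...,1])<.04);B=L[m];print("bar top x",np.median(B[:,0]),"y max",B[:,1].max(),len(B))
b=B[B[:,1]>.012];
if len(b): print(cv2.minAreaRect((b[:,1:]*1000).astype(np.float32)))
```

```text
inner [0.5334 0.2314] 0.0359 82 outer [0.5334 0.2317] 0.0517 z pts 10881
0 [27 26 26 26 25 24 27 24 19  5  0  0  0  0  0  0  0  0 11 69 29 27 27 29
 31 28 25 27 20 26 27 27]
180 [31 33 35 37 41 28 37 44 89 12  0  0  0  0  0  0  0  0  4 27 32 37 35 31
 34 33 35 35 29 32 35 33]
pos [0.5774 0.1153 0.1765] jaw yaw 83.68 clock 6.95 F [-0.  -0.  -1.3] open 0.01566434514551261
shift cm [ 2.65  5.5  11.13] spin rad -0.0056 dyaw 0.32 
R [[0.0, -0.994, 0.11], [-0.0, 0.11, 0.994], [-1.0, -0.0, -0.0]]
held flange circle (tool y,z) (array([ 0.00012807, -0.00055293]), np.float64(0.04603034292523488)) x med 0.0039475527896831435 30
bar top x -0.025859691506019532 y max 0.03021384675737644 3348
((21.119182586669922, 1.6320276260375977), (20.222320556640625, 18.235942840576172), 89.7984848022461)
```

View pics/w3.png

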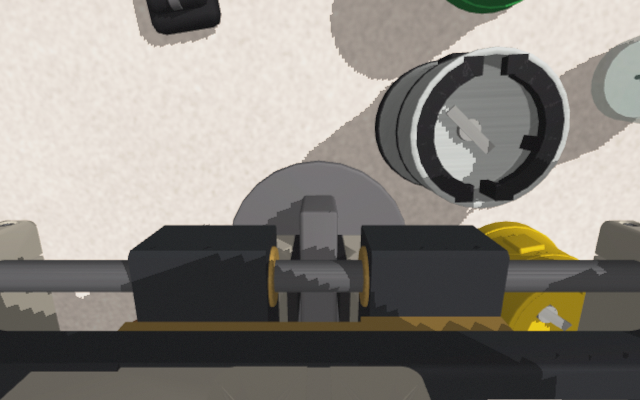

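Wrist picture: the grinder is whole at (490,125), notches at (490,62) and (487,190). That gives a centre of (.5334,.2316), yaw ≈ -4°, outer radius 51.7 mm and hole radius 35.9 mm, all as described. The held lid is centred on the tool within 0.6 mm. Next: align and move above the mouth.

Call:
move_arm --commands '[[[0,0,0,-0.04],[0,0.5,1.5,0],[0,1.2,2.5,0],[0,1.2,2.5,0],[0,1.2,2.4,0],[0,0.8,1.6,0],[0,0.29,0.82,0],[0,0,0,0]]]'

```text
clock: 7.75
tool_pos: [0.5329, 0.2331, 0.1765]
orientation: [-97.7, 90.0, -11.7]
force: [-0.3, 0.2, -1.5]
opening: 0.0154
```

Call:
move_arm --commands '[[[1,0,0,0],[1,0,0,0],[0.5,0,0,0],[0,0,0,0],[0,0,0,0],[0,0,0,0]]]'

```text
clock: 8.35
tool_pos: [0.5333, 0.2318, 0.1519]
orientation: [-64.4, 90.0, 21.6]
force: [-0.7, 0.4, -1.1]
opening: 0.0158
```

Run:
```python
from h import *
for _ in range(3): delta([.5335,.2318,.1205],86); snapshot("top")
p,d=snapshot("scene");np.savez("pics/s1.npz",p=p,d=d)
c=calibration("scene");X=cloud(d,c['mtx'],c['T'])
cv2.imwrite("pics/s1.png",cv2.resize(p[80:270,270:520],(800,608),interpolation=cv2.INTER_CUBIC)[4:604,:,::-1])
```

```text
pos [0.5333 0.2318 0.1519] jaw yaw 85.97 clock 8.35 F [-0.7  0.4 -1.1] open 0.01578277043455778
shift cm [ 3.14 -0.02 -0.  ] spin rad -0.0006 dyaw 0.03 
R [[0.0, -0.998, 0.07], [0.0, 0.07, 0.998], [-1.0, -0.0, 0.0]]
pos [0.5333 0.2319 0.1519] jaw yaw 85.97 clock 8.4 F [-0.2  0.2 -0.4] open 0.015781891601639106
shift cm [ 3.14 -0.02 -0.01] spin rad -0.0005 dyaw 0.03 
R [[0.0, -0.998, 0.07], [0.0, 0.07, 0.998], [-1.0, -0.0, 0.0]]
pos [0.5332 0.2319 0.152 ] jaw yaw 85.97 clock 8.45 F [ 0.1 -0.2 -0.8] open 0.016171122652210056
shift cm [ 3.15 -0.03 -0.01] spin rad -0.0005 dyaw 0.03 
R [[0.001, -0.998, 0.07], [0.0, 0.07, 0.998], [-1.0, -0.001, 0.0]]
```

View pics/s1.png

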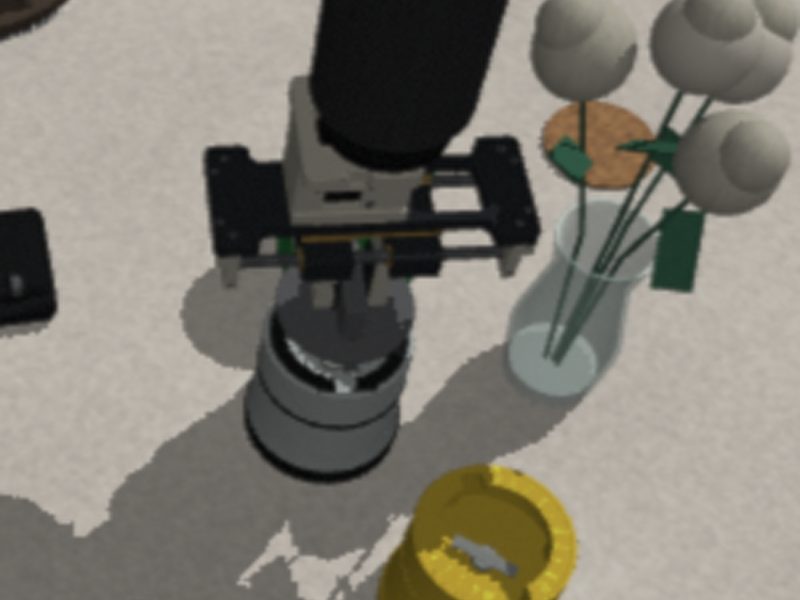

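Scene crop: the lid hangs at (345,310) over the mouth, the notch is visible at (345,385), and the gripper body's right end (530,190) is clear of the vase and flowers. Going down gently, watching the force.

Call:
move_arm --commands '[[[0.5,0,0,0],[0.5,0,0,0],[0.3,0,0,0],[0.15,0,0,0],[0.15,0,0,0],[0,0,0,0]]]'

```text
clock: 9.15
tool_pos: [0.5329, 0.2318, 0.1353]
orientation: [142.2, 90.0, -131.8]
force: [-0.2, 0.4, -0.4]
opening: 0.0156
```

Call:
move_arm --commands '[[[0.1,0,0,0],[0.1,0,0,0],[0,0,0,0]]]'

```text
clock: 9.45
tool_pos: [0.533, 0.2319, 0.1335]
orientation: [72.0, 90.0, 158.0]
force: [-0.6, 0.1, -1.4]
opening: 0.0158
```

Call:
move_arm --commands '[[[0.1,0,0,0],[0.1,0,0,0],[0,0,0,0]]]'

```text
clock: 9.75
tool_pos: [0.5329, 0.2319, 0.1314]
orientation: [116.4, 90.0, -157.7]
force: [0.1, -0.5, -1.2]
opening: 0.016
```

Call:
move_arm --commands '[[[0.15,0,0,0],[0.15,0,0,0],[0.1,0,0,0],[0,0,0,0]]]'

```text
clock: 10.15
tool_pos: [0.5329, 0.2318, 0.1273]
orientation: [131.8, 90.0, -142.3]
force: [0.3, 0.2, -1.6]
opening: 0.016
```

Call:
move_arm --commands '[[[0.15,0,0,0],[0.15,0,0,0],[0.1,0,0,0],[0,0,0,0]]]'

```text
clock: 10.55
tool_pos: [0.5329, 0.2318, 0.1233]
orientation: [128.5, 90.0, -145.6]
force: [0.8, 0.0, -0.3]
opening: 0.0161
```

Call:
move_arm --commands '[[[0.1,0,0,0],[0.1,0,0,0],[0,0,0,0]]]'

```text
clock: 10.85
tool_pos: [0.5329, 0.2318, 0.1214]
orientation: [125.3, 90.0, -148.7]
force: [0.0, -0.0, -0.6]
opening: 0.0158
```

Call:
move_arm --commands '[[[0.05,0,0,0],[0.05,0,0,0],[0,0,0,0],[0,0,0,0]]]'

```text
clock: 11.25
tool_pos: [0.533, 0.2319, 0.1206]
orientation: [96.4, 90.0, -177.6]
force: [1.1, 0.1, -0.3]
opening: 0.016
```

Call:
move_arm --commands '[[[0.04,0,0,0],[0.04,0,0,0],[0,0,0,0],[0,0,0,0]]]'

```text
clock: 11.65
tool_pos: [0.533, 0.2319, 0.1204]
orientation: [-69.3, 90.0, 16.7]
force: [-3.0, -0.9, 5.0]
opening: 0.0161
```

Run:
```python
from h import *
delta([.5335,.2318,.1205],86)
F=[]
for _ in range(6): snapshot("top");F.append(get_obs()['force'])
print(np.mean(F,0))
for n in ("top","scene"):
    p,d=snapshot(n);c=calibration(n);X=cloud(d,c['mtx'],c['T']);Q=X[(d>0)&(np.hypot(X[...,0]-.533,X[...,1]-.232)<.046)]
    F=Q[(Q[:,2]>.1)&(Q[:,2]<.13)];print(n,"flange z",np.percentile(F[:,2],[10,50,90]).round(4),len(F))
```

```text
pos [0.533  0.2319 0.1204] jaw yaw 85.99 clock 11.65 F [-3.  -0.9  5. ] open 0.016138899372734383
shift cm [-0.01 -0.05 -0.01] spin rad -0.0002 dyaw 0.01 
R [[0.0, -0.998, 0.07], [0.0, 0.07, 0.998], [-1.0, -0.0, 0.0]]
[-2.72977003 -0.45824093  5.31982428]
top flange z [0.1068 0.1123 0.1155] 9
scene flange z [0.1138 0.1158 0.1187] 637
```

Seated: contact starts at TCP z = 0.1204 (0.1205 expected), with about 5 N. Turning clockwise.

Call:
move_arm --commands '[[[0,0,0,0.02],[0,0,0,0.05],[0,0,0,0.05],[0,0,0,0.05],[0,0,0,0.05],[0,0,0,0.05],[0,0,0,0.03],[0,0,0,0]]]'

```text
clock: 12.85
tool_pos: [0.5337, 0.2321, 0.1204]
orientation: [-47.8, 89.9, 21.0]
force: [0.5, -0.1, 4.7]
opening: 0.016
```

Run:
```python
from h import *
delta([.533,.2319,.1204],41)
print(get_obs()['moment'])
```

```text
pos [0.5337 0.2321 0.1204] jaw yaw 68.75 clock 12.85 F [ 0.5 -0.1  4.7] open 0.01603878796368996
shift cm [ 0.    0.05 -0.05] spin rad 0.4843 dyaw -27.75 
R [[0.001, -0.932, 0.362], [0.001, 0.362, 0.932], [-1.0, -0.001, 0.001]]
[-0.38711484 -0.14527817  0.00992596]
```

Call:
move_arm --commands '[[[0,0,0,0.04],[0,0,0,0.08],[0,0,0,0.08],[0,0,0,0.08],[0,0,0,0.08],[0,0,0,0.08],[0,0,0,0.04],[0,0,0,0]]]'

```text
clock: 13.65
tool_pos: [0.5451, 0.2232, 0.1193]
orientation: [76.9, 86.7, 120.1]
force: [-19.6, 33.3, 9.5]
opening: 0.017
```

Run:
```python
from h import *
delta([.533,.2319,.1204],41)
p,d,X=wrist("w4");o=get_obs();T=toolT(o)
L=(X-T[:3,3])@T[:3,:3];m=(d>0)&(abs(L[...,0]-.004)<.006)&(np.hypot(L[...,1],L[...,2])<.05);print("flange z world",np.median(X[m][:,2]))
m=(d>0)&(L[...,0]<-.015)&(L[...,0]>-.035)&(abs(L[...,2])<.012)&(L[...,1]<.04)&(L[...,1]>.012);b=L[m]
print("bar end box in tool y,z",cv2.minAreaRect((b[:,1:]*1000).astype(np.float32)))
p,d=snapshot("top");cv2.imwrite("pics/t2.png",p[:,:,::-1])
cv2.imwrite("pics/fin.png",np.vstack([cv2.resize(cv2.imread("pics/w4.png"),(480,300)),cv2.resize(p[:,:,::-1],(480,300))]))
```

```text
pos [0.5451 0.2232 0.1193] jaw yaw 43.24 clock 13.65 F [-19.6  33.3   9.5] open 0.01695941667378052
shift cm [-0.03  1.47 -0.28] spin rad 0.0391 dyaw -2.24 
R [[-0.028, -0.685, 0.728], [0.049, 0.727, 0.685], [-0.998, 0.055, 0.013]]
flange z world 0.11801601536451717
bar end box in tool y,z ((25.955791473388672, -3.0702972412109375), (16.012258529663086, 29.015846252441406), 85.24700927734375)
```

View pics/fin.png

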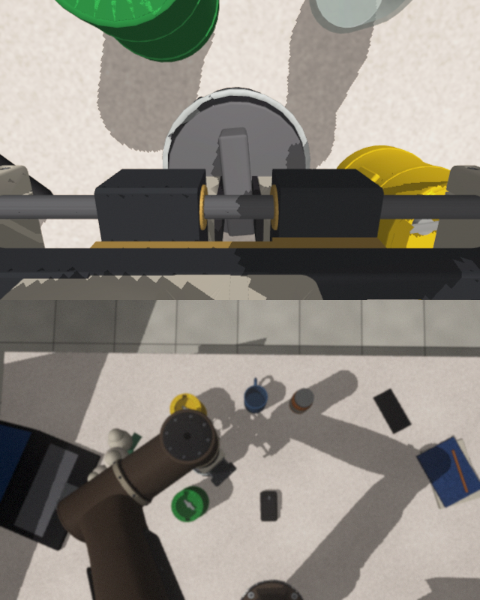

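The wrist view shows the lid still in the mouth and the bar at (235,180) skewed ~5° in the jaws. The measured TCP is 1.5 cm off target and tilted, so the arm itself moved oddly. I check the joints before moving again.

Run:
```python
from h import *
for _ in range(3):
    o=get_obs();print(o['clock'],o['joint_pos'].round(2),o['qvel'].round(2),o['tau'].round(1),o['tool_pos'].round(4),o['force'].round(1),o['moment'].round(2));snapshot("top")
print([a for a in dir(ctrl) if a[0]!='_'])
p,d=snapshot("scene");cv2.imwrite("pics/s2.png",p[:,:,::-1])
p0,d0=load("pics/top0.npz")
```

```text
13.75 [  39.11   18.04  -16.6    -3.83  -54.93 -173.56] [ 0.25 -0.06 -0.27  0.44  0.09  0.06] [-22.2 -45.7  18.5  14.8  -1.6  -0.5] [0.5451 0.2232 0.1193] [-19.   32.1   9.6] [11.27  6.61  0.53]
13.8 [  39.12   18.04  -16.6    -3.82  -54.93 -173.56] [ 0.19  0.   -0.21  0.19  0.06  0.01] [-21.8 -45.8  18.5  14.7  -1.6  -0.5] [0.5451 0.2232 0.1193] [-18.3  32.2   8.7] [11.24  6.51  0.47]
13.85 [  39.13   18.04  -16.61   -3.81  -54.92 -173.56] [ 0.04 -0.05  0.    0.13  0.11  0.  ] [-21.7 -45.8  18.5  14.7  -1.6  -0.5] [0.5451 0.2232 0.1193] [-17.8  31.2   8.4] [11.09  6.46  0.53]
['PlanningError', 'grip_point_offset']
```

View pics/s2.png

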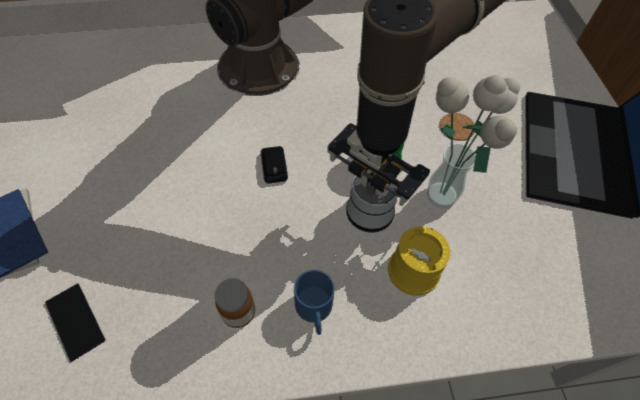

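The cause is clear: joint 6 sits at its range limit (-173.6°), so the other joints are giving way. No objects have been disturbed. I back off a little to unload and return to an upright pose; about 38° of turn is reachable without the limit, and 33–57° is allowed.

Call:
move_arm --commands '[[[0,0,0,-0.03],[0,0,0,0]]]'

```text
clock: 14.15
tool_pos: [0.5452, 0.223, 0.1193]
orientation: [75.0, 86.9, 120.1]
force: [-17.0, 30.7, 8.1]
opening: 0.0165
```

```bash
cat > st.py <<'E'
from h import *
o=get_obs();print(o['joint_pos'].round(2),o['moment'].round(2));delta([.5334,.2319,.1204],48)
E
python3 st.py
```

```text
[  39.12   18.04  -16.61   -3.78  -54.92 -171.79] [10.81  6.03  0.45]
pos [0.5452 0.223  0.1193] jaw yaw 45.15 clock 14.15 F [-17.   30.7   8.1] open 0.016450568100146532
shift cm [-0.03  1.47 -0.2 ] spin rad -0.0497 dyaw 2.85 
R [[-0.027, -0.709, 0.705], [0.047, 0.704, 0.709], [-0.999, 0.053, 0.014]]
```

The commanded pose was rebased with a ~3° tilt, mostly in the plane of the bar, and the pads slid ~1.4 cm along the bar. The lid is still seated. The clean mend is to open (the lid stays where left), recentre, measure and regrip.

Call:
move_arm --commands '[[[0,0,0,0],[0,0,0,0],[-0.2,0,0,0],[0,0,0,0]]]' --jaw 5

```text
clock: 14.55
tool_pos: [0.5464, 0.2146, 0.1204]
orientation: [84.0, 87.3, 128.9]
force: [-0.3, 0.8, 1.1]
opening: 0.0428
```

```bash
python3 st.py
```

```text
[  38.69   17.99  -16.73   -3.23  -55.32 -171.89] [-0.19 -0.18 -0.02]
pos [0.5464 0.2146 0.1204] jaw yaw 44.96 clock 14.55 F [-0.3  0.8  1.1] open 0.04277424761332259
shift cm [0.1  2.14 0.3 ] spin rad -0.0531 dyaw 3.04 
R [[-0.029, -0.706, 0.708], [0.036, 0.707, 0.707], [-0.999, 0.046, 0.005]]
```

Call:
move_arm --commands '[[[-0.5,0,0,0],[-1.5,0,0,0],[-1.5,0.3,0.3,-0.02],[-1.5,0.9,0,0],[-1,0.9,0,0],[0,0,0,0],[0,0,0,0]]]' --jaw 8

```text
clock: 15.25
tool_pos: [0.5347, 0.2299, 0.1814]
orientation: [81.7, 87.3, 127.9]
force: [-0.2, -0.1, -0.7]
opening: 0.0795
```

```bash
cat st.py > s3.py
cat >> s3.py <<'E'
p,d,X=wrist("w5")
Q=X[(d>0)&(np.hypot(X[...,0]-.5334,X[...,1]-.2317)<.06)]
B=Q[(Q[:,2]>.135)&(Q[:,2]<.155)&(np.hypot(Q[:,0]-.5334,Q[:,1]-.2317)<.035)];F=Q[(Q[:,2]>.11)&(Q[:,2]<.123)]
print("bar",cv2.minAreaRect((B[:,:2]*1000).astype(np.float32)),np.median(B[:,2]),len(B),"flange",((F.min(0)+F.max(0))/2).round(4),np.ptp(F,axis=0).round(4),np.median(F[:,2]))
E
python3 s3.py
```

```text
[  40.65   14.24  -13.25   -3.02  -62.42 -173.1 ] [-0.26 -0.08  0.06]
pos [0.5347 0.2299 0.1814] jaw yaw 46.15 clock 15.25 F [-0.2 -0.1 -0.7] open 0.07950412881765265
shift cm [ 6.1  -0.06  0.01] spin rad -0.0323 dyaw 1.85 
R [[-0.029, -0.721, 0.693], [0.037, 0.692, 0.721], [-0.999, 0.046, 0.007]]
bar ((529.9293212890625, 234.04043579101562), (15.961204528808594, 48.484989166259766), 48.57320022583008) 0.14626100491266547 2080 flange [0.5331 0.232  0.1163] [0.1021 0.1023 0.0127] 0.11625837030056466
```

View pics/w5.png

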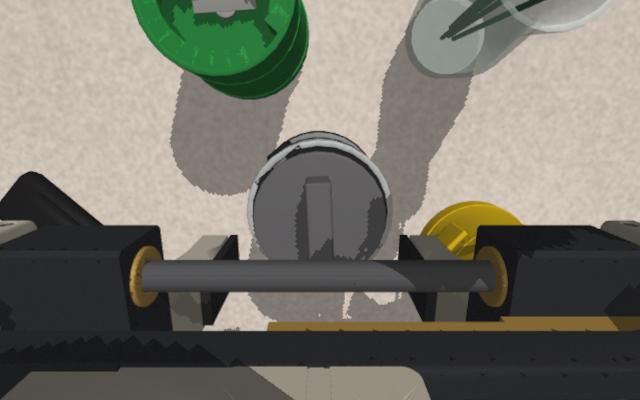

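The wrist picture shows the lid alone in the mouth, flat (flange top 0.1163, as it should be seated), bar at (318,220) between the open fingers. Bar yaw -41.4° means it has turned 37°. I regrip there and add ~2°, keeping joint 6 inside its range.

Call:
move_arm --commands '[[[1,0,0,-0.04],[1.5,-0.05,0,0],[1.5,0,0,0],[1,0,0,0],[0.6,0,0,0],[0.2,0,0,0],[0.1,0,0,0],[0,0,0,0]]]'

```text
clock: 16.1
tool_pos: [0.5341, 0.2316, 0.1227]
orientation: [79.1, 87.3, 127.5]
force: [-0.0, -0.7, 0.5]
opening: 0.0802
```

```bash
python3 st.py
```

```text
[  40.84   17.35  -17.32   -3.23  -55.21 -170.56] [-0.26 -0.14  0.04]
pos [0.5341 0.2316 0.1227] jaw yaw 48.42 clock 16.1 F [-0.  -0.7  0.5] open 0.0802489192733313
shift cm [ 0.24  0.06 -0.03] spin rad 0.0073 dyaw -0.42 
R [[-0.028, -0.748, 0.664], [0.037, 0.663, 0.748], [-0.999, 0.046, 0.009]]
```

Call:
move_arm --commands '[[[0.15,0.05,0,0],[0,0,0,0],[0,0,0,0],[0,0,0,0],[0,0,0,0],[0,0,0,0],[0,0,0,0],[0,0,0,0]]]' --jaw 0.5

```text
clock: 16.9
tool_pos: [0.5334, 0.2319, 0.1209]
orientation: [79.8, 87.3, 128.2]
force: [0.3, 0.7, 0.1]
opening: 0.0217
```

Call:
move_arm --commands '[[[0,0,0,0],[0,0,0,0],[0,0,0,0],[0,0,0,0],[0,0,0,0],[0,0,0,0],[0,0,0,0]]]'

```text
clock: 17.6
tool_pos: [0.5336, 0.232, 0.121]
orientation: [79.3, 87.3, 127.8]
force: [0.5, 0.8, 1.0]
opening: 0.016
```

```bash
python3 st.py
```

```text
[  40.9    17.43  -17.47   -3.25  -55.   -170.61] [ 0.03 -0.19  0.02]
pos [0.5336 0.232  0.121 ] jaw yaw 48.42 clock 17.6 F [0.5 0.8 1. ] open 0.01601842236712615
shift cm [ 0.06  0.   -0.02] spin rad 0.0073 dyaw -0.42 
R [[-0.028, -0.747, 0.664], [0.037, 0.663, 0.748], [-0.999, 0.046, 0.009]]
```

Gripped cleanly (16.0 mm, almost no side load). A final small turn of 0.03 rad.

Call:
move_arm --commands '[[[0,0,0,0.015],[0,0,0,0.015],[0,0,0,0],[0,0,0,0],[0,0,0,0]]]'

```text
clock: 18.1
tool_pos: [0.5335, 0.2321, 0.121]
orientation: [81.0, 87.3, 127.7]
force: [1.1, 1.5, 1.8]
opening: 0.0159
```

```bash
python3 s3.py
python3 - <<'E'
from h import *
z=np.load("pics/w5.npz");o=get_obs();T=toolT(o);p,d,X=wrist("w6")
L=(X-T[:3,3])@T[:3,:3];m=(d>0)&(L[...,0]<-.015)&(L[...,0]>-.04)&(abs(L[...,2])<.012)&(L[...,1]<.04)&(L[...,1]>.012);b=L[m]
print("bar end in tool",cv2.minAreaRect((b[:,1:]*1000).astype(np.float32)),b[:,1].max())
p0,d0=load("pics/scene0.npz");p1,_=snapshot("scene")
for n,(a,b,e,f) in dict(mug=(292,268,338,335),jar=(212,276,256,330),mouse=(258,144,290,185),vase=(428,165,465,210)).items():
    g=lambda q:cv2.cvtColor(q[b:f,a:e],cv2.COLOR_RGB2GRAY).astype(np.float32)
    print(n,cv2.phaseCorrelate(g(p0),g(p1)))
E
```

```text
[  40.9    17.43  -17.46   -3.25  -55.   -172.32] [ 0.36 -0.48 -0.02]
pos [0.5335 0.2321 0.121 ] jaw yaw 46.7 clock 18.1 F [1.1 1.5 1.8] open 0.015891882894498017
shift cm [ 0.06 -0.   -0.02] spin rad -0.0226 dyaw 1.3 
R [[-0.028, -0.727, 0.686], [0.037, 0.685, 0.728], [-0.999, 0.046, 0.007]]
bar ((528.7032470703125, 231.53750610351562), (35.902076721191406, 53.01289749145508), 28.603031158447266) 0.14631477490647674 3826 flange [0.5258 0.2394 0.1164] [0.0882 0.0879 0.0128] 0.11632137945643779
bar end in tool ((20.762157440185547, -1.083547592163086), (15.953394889831543, 17.489086151123047), 89.67832946777344) 0.029519777631774595
mug ((0.048668074242080195, 0.0909171016063155), 0.8742585240138901)
jar ((0.6077276499216744, -0.13706672028692068), 0.805094934785317)
mouse ((-0.09171884898315952, 0.5026489188534953), 1.005279716849327)
vase ((-0.03087105277707991, 0.2936225955107368), 0.5968209256066216)
```

```bash
python3 -c "
from plant import *
print(close_job())"
```

```text
the job is handed in; nothing more can be done
None
```

The lid is in the grinder's mouth, turned clockwise about 39° and still gripped; I handed the job in at 18 s of the 43 s allowed. That is 6° short of the 45° aimed for, but inside the ±12° allowed and well before the catch at about 70°.

**What I did:** I took the lid by its bar and lowered it through the notches. It met the rim at the expected height with about 5 N, and rested there unturned for about 0.4 s before I began to turn it.

**What went wrong:** On the second half of the turn, joint 6 reached its range limit. The arm shifted about 1.5 cm and tilted about 3°, with roughly 40 N at the wrist, and the pads slid along the bar. I let go (the lid stayed where it was), recentred, measured a 37° turn, gripped it again and added about 2°. The tool is still tilted about 2.7° in the plane of the bar, and joint 6 is 1.3° inside its limit, which is why I stopped at 39°.

**Last checks:**
- **Seating:** the lid's flange top measured 0.1163 m, against 0.116 m for a seated lid. The gripper is within about 0.5 mm of the grinder's axis.
- **Grip:** the opening is 15.9 mm on the 16 mm bar, the bar is within 0.3° of the jaws, and the wrist force is about 2.6 N. I did not measure the grip force itself.
- **Other objects:** the mug, jar, mouse and vase moved less than 1 pixel in the scene picture.
- **Failed check:** the final outline fit of the bar in world coordinates was useless, because the fingers were in its view. The angle therefore rests on the jaw angle and the bar's alignment in it.

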